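One-handed opening of a child-safe medicine bottle

TASK

The square medicine bottle stands loosely in the one-handed bottle stand on the desk: first wind the brass wing key clockwise until it stops (it takes several partial turns), so that the sprung jaw holds the bottle firm. Then press the child-safe cap down, twist it anticlockwise while it is pressed until it is free, lift it straight off and finish while still holding it, level and still, about 5 cm above where it sat, directly over the bottle. Leave the key wound, the bottle standing in its clamp, and the other things on the desk where they are.

Things in the scene. Friction and masses are not known exactly. Their poses are not given: they have to be found in the camera images.
- stand: Bottle stand fixed to the desk. Origin: underside, where the bottle's axis stands; y from bottle towards key, z up. Base board 100 (x) by 215 mm (y -60 to +155), 10 thick. Fixed jaw at y -43 to -29 mm, 65 high; side rails 22 high; drive block 64 by 66 mm centred at y +110, top 60 mm above the desk; between block and bottle the moving jaw with rubber pad, at most 57 high.
- pad: Rubber pad of the moving jaw, 50 mm wide, 44 high. Its origin is the stand's when the key is at 0 and moves along the stand's -y by 2.5 mm per rad of the key. It meets the bottle after about 2.4 rad of the key and is sprung (5 N per mm): about 15 N when fully wound.
- key (a joint): Angle of the wing key, rad: 0 slack, grows clockwise seen from above, stop at 3.6 (fully wound). It starts between 0 and 0.9. It takes up to about 0.17 N m to turn, and stays where it is left.
- key_grip (a point): Point to grip the brass wing key: on its upright axis (108 mm from the stand's origin along the stand's y), 28 mm above the drive block's top, 88 mm above the desk. The upright wing is 34 mm long along the point's x axis, 8 mm thick along its y axis, and reaches from 16 mm below the point to 12 mm above it; below it a thin stem and collar.
- bottle: Loose amber bottle, body 56 by 56 mm, 80 high, shoulder to 88, neck 31 mm in diameter with bayonet rim (40 mm over it) to 112, sprung plunger in the neck to 122. Origin: centre of its underside, 10 mm above the desk. About 0.3 kg. Winding shifts it 1 to 2 mm.
- cap: White ribbed push-and-turn cap, 48 mm wide, 28 high, 30 g. Origin: centre of its lower edge, z up; at rest 98 mm above the bottle's underside, 108 above the desk. Press down 5 to 9 mm (6.5 is good; 4 N at first, 10.5 N at the stop at 9), keep it down, turn anticlockwise from above 1.0 to 1.3 rad (1.15 is good; stop near 1.35), lift straight off. Unpressed, it catches after 0.1 rad.
- pill_box: Bystander: clear week pill organiser with white lids, 36 by 150 by 23 mm. Origin: centre of its underside.
- drops: Bystander: small amber dropper bottle with plain cap, 34 mm in diameter, 75 mm high. Origin: centre of its underside.
- hourglass: Bystander: wooden hourglass, 56 mm in diameter, 90 mm high. Origin: centre of its underside.
- mug: Bystander: white mug, 82 mm in diameter, 92 mm high. Origin: centre of its underside.
- book: Bystander: white book, 130 by 190 by 24 mm. Origin: centre of its underside.
Mind the look-alikes: they are no part of the job. What is shaped like the stand but orange or purple is not meant.

How it is judged (in metres and radians):
On the way, in this order (a step that is already met when the one before it is completed fails the run):
1. the key is wound to its stop and the sprung pad squeezes the bottle, the cap still on (value of joint key above 3.4 rad and contact force between pad and bottle above 6 N and z of cap in the frame of bottle below 0.102 m), for 0.2 s.
2. the cap is pressed down on the clamped bottle (z of cap in the frame of bottle below 0.0935 m and contact force between the fingers and cap above 2 N and value of joint key above 3.3 rad), for 0.1 s.
3. the cap is turned anticlockwise and lifted clear of the neck (z of cap in the frame of bottle above 0.125 m and contact force between the fingers and cap above 1 N), for 0.1 s.
At the end, for the whole second after the job is handed in: Fingers hold the cap still, level (0.2 rad), lower edge 34 to 80 mm above where it sat, within 20 mm of the bottle's axis, not touching the bottle; key above 3.3 rad, pad squeezing over 5 N, bottle upright within 12 mm of its start, bystanders within 30 mm of theirs (z of cap in the frame of bottle between 0.132 and 0.178 m and horizontal distance between cap and bottle below 0.02 m and angle between cap's own z axis and vertical below 0.2 rad and linear speed of cap below 0.02 m/s and contact force between the fingers and cap above 1 N and contact force between cap and bottle below 0.1 N and value of joint key above 3.3 rad and contact force between pad and bottle above 5 N and angle between bottle's own z axis and vertical below 0.06 rad and z of bottle in the frame of stand below 0.015 m and distance of bottle from where it was at the start of the episode below 0.012 m and distance of each of pill_box, drops, hourglass, mug, book from where it was at the start of the episode below 0.03 m); the arm keeps its last pose, push and grip.
It fails at once if the bottle is lifted out of its stand or tipped (z of bottle in the frame of stand above 0.025 m or angle between bottle's own z axis and vertical above 0.15 rad).
It fails at once if a bystander is knocked away (distance of any of pill_box, drops, hourglass, mug, book from where it was at the start of the episode above 0.04 m).
It also fails if it takes over 67 s, if anything falls off the work surface, if the arm or the gripper's body presses on something with over 40 N, if the wrist force passes 120 N, or if a joint passes its speed limit or range.

ROBOT

A 7-joint arm with a two-finger parallel gripper is mounted at the origin on the work surface. World frame = base frame: x ahead of the robot, y to its left, z up, the work surface at z = 0. Lengths are in m, angles in degrees, forces in N, time in s.
With the tool pointing down it reaches from about 0.425 to 0.875 m from the base axis. Payload 8.4 kg.
Tool frame: the origin (TCP) lies on the centre line of the jaws, within the pads' length; the fingertips stand 11 mm ahead of it and the grasp point (between the pads) lies 8 mm behind it (manip.tip_extent is the distance from the TCP to the fingertips, in m); z points along the fingers, y is the line along which they close (so a half turn about z gives the same grasp; the last joint's range is limited). The gripper opens to 85 mm and grips with 20 to 120 N. Pads are 22 mm wide; open, the fingers measure 114 mm over their backs; the gripper's body (76 mm by 85 mm) begins 54 mm behind the grasp point. The pads swing forward as they close: fully open they stand 13 mm farther back than shut.
Start: joints at [-81.887, 19.091, 2.286, 83.961, -0.768, 76.965, -3.352], TCP at [0.155, 0.631, 0.242] pointing down, gripper open.
Joint ranges: [-147.57, 147.57], [-21.85, 119.76], [-74.77, 79.35], [14.55, 137.4], [-85.83, 265.84], [4.83, 119.75], [-152.11, 152.11]. Speed limits (degrees/s): [127.2, 127.2, 159.86, 159.86, 180, 180, 180].

INTERFACE

Orientations are given as [roll, pitch, yaw] about the fixed x, y, z axes, in that order (R = Rz(yaw) Ry(pitch) Rx(roll)).
In Python, from rig import manip gives the robot as it stands. The module is installed in compiled form; this text tells all that it offers.
- The arm moves only by the tool move_arm, never from a script. Its argument "increments" is a list of rows, each an object of numbers: "tx", "ty", "tz": the shift along the tool's x, y, z in m; "ax", "ay", "az": the turn, a rotation vector about the tool's x, y, z in degrees; "claw": the opening, from 0 (shut) to 1 (fully open). A call has 1 to 20 rows; each row is the pose to reach, as a shift and turn from the pose commanded when the call began, along the tool's axes at that moment; what a row does not reach only later rows make up. A row lasts 1/8 s, in which the tool goes at most 62.5 mm and 10.7 degrees, less where a joint would pass 70% of its speed; a pose out of reach is approached as far as the arm can. A call with a gripper value outside its range is refused whole. The fingers move at their own pace and stop on an object; "force" is the grip in N (left out, the last holds). Time passes only in rows, so rows that repeat a pose let the fingers close. It gives the time, the measured TCP pose, the force, the opening and the grip force at its end, in the units of the state.
- manip.get_obs(): the state, without advancing time (a new reading comes with each control period).
- manip.read_camera(name): name is "scene" or "side" or "wrist"; returns a dict with "image" (420x560x3 uint8, blue, green, red), "range_z" (420x560 float32, m along the optical axis (not along the pixel's ray), 0 where there is no reading), "vertical_fov" (degrees; the focal length in pixels is half the picture's height over the tangent of half this angle, whatever the lens; pixels are square), "cx", "cy" (the principal point, pixels), "position" and "attitude" of the camera in the world. Camera axes: x right, y up, looking along -z (the intrinsics and any distortion apply to the point x, -y, -z); pixel columns grow to the right and rows downward; lengths in m; the calibration is good to about 2 mm. The wrist camera is an equidistant fisheye: a pixel r from the principal point sees the ray r / f radians off the axis. A picture is of the moment at which its call begins.
- manip.close_job(): hands the job in; it is judged then, once.
The state is a dict: "clock": time; "q": joint angles; "dq": joint speeds; "tau": joint torques, N m; "position": TCP position; "orientation": TCP orientation; "contact_force": force on the tool from outside, world axes, zero at the start; "wrist_torque": the same for the moment, N m; "finger_gap": finger opening in m; "finger_force": force on a finger pad.
Only numpy, scipy, OpenCV 4.12 (cv2) and the standard library are available. Lean on these libraries where they do the work, as an engineer would, in place of code of your own. Each camera call takes 0.05 s, during which the arm holds its last target. There are 200 camera calls.

## Working session

There is one attempt and no reset: what is moved stays moved. The work goes in short steps, Python scripts to look and compute and a tool call to move; the robot and the scene stay as the last step left them, time stands still between calls to the robot, and variables do not carry over. Pictures are saved under pics/ and viewed, at most 10 in all, crops included, and the job is handed in when it is done.

Besides the shell and the picture viewer there is one more tool, called after ">>>" by a JSON object that holds its "name" and its "arguments", one argument or row to a line. move_arm: Moves the arm, as the interface text tells. Its arguments: {"type":"object","properties":{"increments":{"type":"array","items":{"type":"object","properties":{"tx":{"type":"number"},"ty":{"type":"number"},"tz":{"type":"number"},"ax":{"type":"number"},"ay":{"type":"number"},"az":{"type":"number"},"claw":{"type":"number"}}}},"force":{"type":"number"}},"required":["increments"]}

```bash
mkdir -p pics
cat > h.py <<'E'
import numpy as np, cv2
from scipy.spatial.transform import Rotation as R
from rig import manip
def pts(c):
    h,w=c["range_z"].shape; f=h/2/np.tan(np.radians(c["vertical_fov"])/2)
    u,v=np.meshgrid(np.arange(w),np.arange(h)); z=c["range_z"]
    x=(u-c["cx"])/f; y=(v-c["cy"])/f
    P=np.stack([x*z,-y*z,-z],-1)
    return P@rot(c).T+np.array(c["position"])
def rot(c):
    a=np.array(c["attitude"],float)
    return a if a.shape==(3,3) else (R.from_quat(a).as_matrix() if a.size==4 else R.from_euler("xyz",a,degrees=True).as_matrix())
E
python3 - <<'E'
from h import *
print(manip.get_obs())
ims=[]
for n in("scene","side"):
    c=manip.read_camera(n); print({k:v for k,v in c.items() if k not in("image","range_z")})
    cv2.imwrite(f"pics/{n}0.png",c["image"]); np.savez(f"{n}.npz",P=pts(c),I=c["image"])
E
```

```text
{'clock': 0.0, 'q': array([-81.88685331,  19.13128211,   2.28267167,  84.01305649,
        -0.76874503,  76.96599402,  -3.35282967]), 'dq': array([-0.03674968, -0.06508343, -0.00108007, -0.01838643,  0.02711568,
        0.0720765 , -0.03477452]), 'tau': array([-7.23329431e-04, -6.58549404e+01,  1.36476461e+00, -4.05581224e+01,
        1.66956946e-02,  1.21150448e-02, -1.66339015e-05]), 'position': array([0.15490539, 0.63079981, 0.2414091 ]), 'orientation': array([-1.79905006e+02,  4.84656567e-03,  1.66202678e+02]), 'contact_force': array([-0.4169475 ,  0.08002198, -0.76166879]), 'wrist_torque': array([ 0.03438751,  0.00471962, -0.0119249 ]), 'finger_force': 0.0, 'finger_gap': 0.08529908324626279}
{'vertical_fov': 52.631983292890936, 'cx': 279.116148753756, 'cy': 210.39719571365595, 'position': array([0.86698167, 0.42932649, 0.80590611]), 'attitude': array([ 38.07202657,   0.43596572, 137.74189026])}
{'vertical_fov': 43.00288470635855, 'cx': 279.7195895292144, 'cy': 209.31965743374676, 'position': array([0.48380759, 0.83170944, 0.99050495]), 'attitude': array([ 42.39078115,   1.03282288, 179.49013203])}
```

View pics/scene0.png

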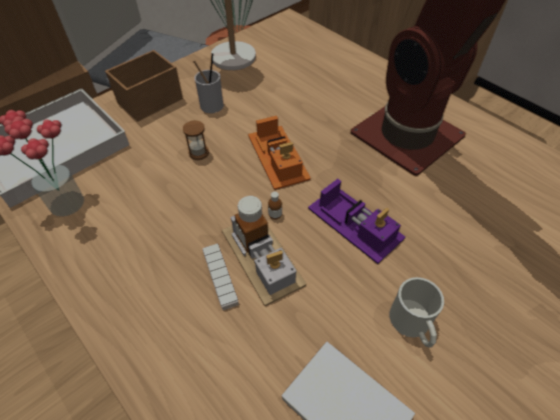

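View pics/side0.png

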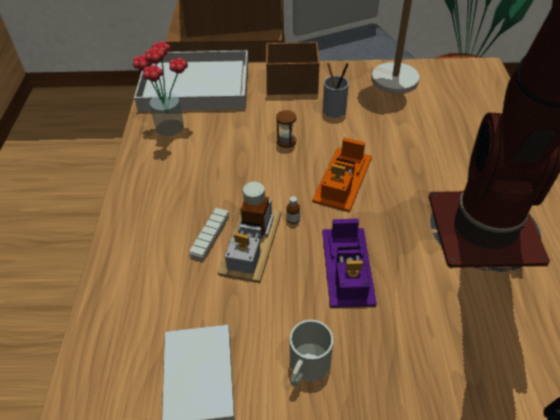

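The real (grey) stand is at scene px (262,255), with the cap at (250,208) and the key at (275,258). The dropper (275,205) is close beside the bottle, and the pill box (220,275) is on the other side.

```bash
cat > m.py <<'E'
from h import *
for n,(cu,cv) in (("scene",(260,245)),("side",(255,225))):
    d=np.load(n+".npz");P=d["P"];I=d["I"];hsv=cv2.cvtColor(I,cv2.COLOR_BGR2HSV)
    print(n,"desk z",np.median(P[380,80:120,2]) ,P[cv,cu])
    v,u=np.mgrid[:420,:560]; near=(abs(u-cu)<70)&(abs(v-cv)<75)
    z=P[...,2]
    def rep(name,m):
        if m.sum()>3:
            q=P[m];print(name,m.sum(),"med",np.median(q,0).round(4),"min",q.min(0).round(4),"max",q.max(0).round(4));return q
    cap=near&(z>.128)&(z<.15)&(hsv[...,1]<70); q=rep("cap top",cap)
    if q is not None: print("  circ",cv2.minEnclosingCircle(q[:,:2].astype(np.float32)*1000))
    key=near&(z>.07)&(z<.108)&(hsv[...,1]>110)&(hsv[...,0]>15)&(hsv[...,0]<32)&(hsv[...,2]>90); q=rep("key",key)
    if q is not None: print("  rect",cv2.minAreaRect(q[:,:2].astype(np.float32)*1000))
    blk=near&(z>.054)&(z<.064)&(hsv[...,1]<80); q=rep("block",blk)
    if q is not None: print("  rect",cv2.minAreaRect(q[:,:2].astype(np.float32)*1000))
    base=near&(z>.006)&(z<.0135); q=rep("board",base)
    if q is not None: print("  rect",cv2.minAreaRect(q[:,:2].astype(np.float32)*1000))
    x0,y0=(185,150) if n=="scene" else (190,150)
    cv2.imwrite(f"pics/{n}_crop.png",cv2.resize(I[y0:y0+150,x0:x0+140],None,fx=4,fy=4,interpolation=cv2.INTER_CUBIC))
E
python3 m.py; cd pics; python3 -c "
import cv2,numpy as np
a=cv2.imread('scene_crop.png');b=cv2.imread('side_crop.png')
cv2.imwrite('crops.png',cv2.resize(np.hstack([a,b]),(800,429)))"
```

```text
scene desk z -0.745280375467713 [0.56804156 0.03180965 0.05553594]
cap top 388 med [ 0.5538 -0.0117  0.136 ] min [ 0.5282 -0.0388  0.1282] max [0.5766 0.0104 0.1392]
  circ ((552.3449096679688, -14.240288734436035), 24.66565704345703)
key 54 med [0.5786 0.0905 0.0994] min [0.5635 0.0835 0.0752] max [0.5945 0.0979 0.1029]
  rect ((579.3089599609375, 90.43488311767578), (8.027803421020508, 31.451671600341797), 71.50833129882812)
block 838 med [0.5819 0.0958 0.0593] min [ 0.3633 -0.0627  0.054 ] max [0.6166 0.1308 0.0639]
  rect ((486.639892578125, 50.18476867675781), (194.1956024169922, 222.11334228515625), 75.39559173583984)
board 1880 med [0.5783 0.0298 0.0097] min [ 0.3129 -0.1549  0.0061] max [0.7063 0.1459 0.0135]
  rect ((505.9297180175781, 1.50616455078125), (420.5279541015625, 225.36672973632812), 26.961633682250977)
side desk z 0.0008176581151734807 [0.55057539 0.02771553 0.05787976]
cap top 303 med [ 0.5519 -0.0075  0.1365] min [ 0.5273 -0.0364  0.1281] max [0.5745 0.0155 0.1411]
  circ ((553.014404296875, -10.505452156066895), 25.964147567749023)
key 44 med [0.5774 0.0927 0.1004] min [0.562  0.0862 0.0969] max [0.5929 0.1017 0.1038]
  rect ((577.2030029296875, 91.9022445678711), (9.328232765197754, 32.29752731323242), 67.08466339111328)
block 648 med [0.5706 0.1004 0.0597] min [ 0.4565 -0.0454  0.054 ] max [0.6145 0.134  0.0639]
  rect ((546.6448974609375, 37.070579528808594), (210.50372314453125, 83.84107208251953), 59.019187927246094)
board 1280 med [0.5376 0.0486 0.0101] min [ 0.3753 -0.2846  0.006 ] max [0.7437 0.1854 0.0135]
  rect ((544.0947875976562, -62.83430480957031), (358.3545837402344, 477.1819152832031), 5.077568531036377)
```

View pics/crops.png

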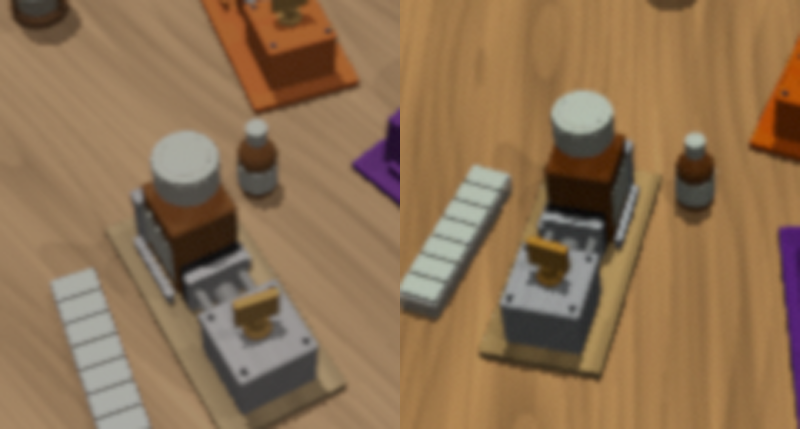

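The crops show the grey stand, the wing key nearly across it and the cap on the bottle. The cap–key distance of about 107 mm matches the given 108 mm. I'll move above the key now.

>>> {"name": "move_arm", "arguments": {
  "increments": [
    {"tx": -0.045, "ty": -0.035, "tz": 0},
    {"tx": -0.09, "ty": -0.07, "tz": 0},
    {"tx": -0.135, "ty": -0.105, "tz": 0},
    {"tx": -0.18, "ty": -0.14, "tz": 0},
    {"tx": -0.225, "ty": -0.175, "tz": 0},
    {"tx": -0.27, "ty": -0.21, "tz": 0},
    {"tx": -0.315, "ty": -0.245, "tz": 0},
    {"tx": -0.36, "ty": -0.28, "tz": 0},
    {"tx": -0.405, "ty": -0.315, "tz": 0},
    {"tx": -0.45, "ty": -0.35, "tz": 0},
    {"tx": -0.495, "ty": -0.385, "tz": 0},
    {"tx": -0.525, "ty": -0.41, "tz": 0.01},
    {"tx": -0.54, "ty": -0.422, "tz": 0.02},
    {"tx": -0.54, "ty": -0.422, "tz": 0.03},
    {"tx": -0.54, "ty": -0.422, "tz": 0.03},
    {"tx": -0.54, "ty": -0.422, "tz": 0.03},
    {"tx": -0.54, "ty": -0.422, "tz": 0.03}
  ]
}}

```text
validation failed for argument at $.in...
```

Run:
```python
from h import *
o=manip.get_obs(); print(o["clock"],o["q"].round(1),o["position"],o["orientation"])
c=manip.read_camera("wrist"); cv2.imwrite("pics/w1.png",c["image"]); print(c["position"],c["attitude"],c["vertical_fov"],c["cx"],c["cy"])
np.savez("wrist.npz",I=c["image"],z=c["range_z"])
# block & key refined from static cams
for n in("scene","side"):
    d=np.load(n+".npz");P=d["P"];hsv=cv2.cvtColor(d["I"],cv2.COLOR_BGR2HSV)
    r=np.hypot(P[...,0]-.579,P[...,1]-.092)
    m=(r<.055)&(abs(P[...,2]-.060)<.004)&(hsv[...,1]<90); print(n,"blk",m.sum(),cv2.minAreaRect(P[m][:,:2].astype(np.float32)*1000))
    m=(np.hypot(P[...,0]-.5525,P[...,1]+.0125)<.04)&(P[...,2]>.1335); q=P[m][:,:2].astype(np.float32)*1000
    print(" captop",m.sum(),cv2.minEnclosingCircle(q),np.median(P[m][:,2]))
```

```text
0.1 [-81.9  19.1   2.3  84.   -0.8  77.   -3.4] [0.15493695 0.63088069 0.24152755] [-1.79920470e+02  5.81178931e-03  1.66204237e+02]
[0.0757579  0.65004605 0.37459978] [-18.52584147   0.10528028  76.19990034] 65.70646984690485 277.51669133598284 209.37952314013592
scene blk 675 ((578.6353759765625, 91.85733032226562), (66.09754943847656, 64.4443359375), 76.05799102783203)
 captop 341 ((551.9786987304688, -14.778850555419922), 24.163034439086914) 0.13621599601967815
side blk 513 ((577.9463500976562, 95.51773834228516), (67.99443054199219, 64.66101837158203), 76.937744140625)
 captop 262 ((553.014404296875, -10.505452156066895), 25.964147567749023) 0.1369572597964186
```

View pics/w1.png

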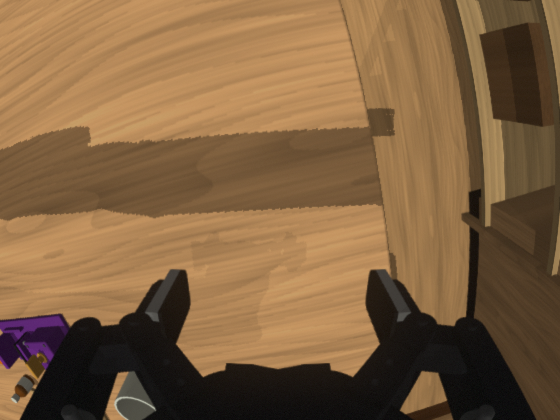

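The wrist picture shows only desk, because the move was refused. I'll retry with a different row format.

>>> {"name": "move_arm", "arguments": {
  "increments": [
    {"tx": -0.045, "ty": -0.035},
    {"tx": -0.09, "ty": -0.07},
    {"tx": -0.135, "ty": -0.105},
    {"tx": -0.18, "ty": -0.14},
    {"tx": -0.225, "ty": -0.175},
    {"tx": -0.27, "ty": -0.21},
    {"tx": -0.27, "ty": -0.21}
  ]
}}

```text
validation failed for argument at $.in...
```

>>> {"name": "move_arm", "arguments": {
  "increments": [
    {"tx": -0.045, "ty": -0.035, "tz": 0.0, "ax": 0.0, "ay": 0.0, "az": 0.0, "claw": 1.0},
    {"tx": -0.09, "ty": -0.07, "tz": 0.0, "ax": 0.0, "ay": 0.0, "az": 0.0, "claw": 1.0}
  ],
  "force": 40
}}

```text
clock: 0.4
position: [0.2262, 0.5406, 0.2417]
orientation: [-179.9, 0.0, 166.3]
contact_force: [0.5, 0.2, 0.9]
finger_gap: 0.0853
finger_force: 0.0
```

>>> {"name": "move_arm", "arguments": {
  "increments": [
    {"tx": -0.045, "ty": -0.035},
    {"tx": -0.09, "ty": -0.07},
    {"tx": -0.135, "ty": -0.105},
    {"tx": -0.18, "ty": -0.14},
    {"tx": -0.225, "ty": -0.175},
    {"tx": -0.27, "ty": -0.21},
    {"tx": -0.315, "ty": -0.245},
    {"tx": -0.36, "ty": -0.28},
    {"tx": -0.405, "ty": -0.315},
    {"tx": -0.43, "ty": -0.335},
    {"tx": -0.45, "ty": -0.353, "tz": 0.01},
    {"tx": -0.45, "ty": -0.353, "tz": 0.03},
    {"tx": -0.45, "ty": -0.353, "tz": 0.03},
    {"tx": -0.45, "ty": -0.353, "tz": 0.03}
  ],
  "force": 40
}}

```text
validation failed for argument at $.in...
```

>>> {"name": "move_arm", "arguments": {
  "increments": [
    {"tx": -0.045, "ty": -0.035, "tz": 0, "ax": 0, "ay": 0, "az": 0, "claw": 1},
    {"tx": -0.09, "ty": -0.07, "tz": 0, "ax": 0, "ay": 0, "az": 0, "claw": 1},
    {"tx": -0.135, "ty": -0.105, "tz": 0, "ax": 0, "ay": 0, "az": 0, "claw": 1},
    {"tx": -0.18, "ty": -0.14, "tz": 0, "ax": 0, "ay": 0, "az": 0, "claw": 1},
    {"tx": -0.225, "ty": -0.175, "tz": 0, "ax": 0, "ay": 0, "az": 0, "claw": 1},
    {"tx": -0.27, "ty": -0.21, "tz": 0, "ax": 0, "ay": 0, "az": 0, "claw": 1},
    {"tx": -0.315, "ty": -0.245, "tz": 0, "ax": 0, "ay": 0, "az": 0, "claw": 1},
    {"tx": -0.36, "ty": -0.28, "tz": 0, "ax": 0, "ay": 0, "az": 0, "claw": 1},
    {"tx": -0.405, "ty": -0.315, "tz": 0, "ax": 0, "ay": 0, "az": 0, "claw": 1},
    {"tx": -0.43, "ty": -0.335, "tz": 0, "ax": 0, "ay": 0, "az": 0, "claw": 1},
    {"tx": -0.45, "ty": -0.353, "tz": 0.02, "ax": 0, "ay": 0, "az": 0, "claw": 1},
    {"tx": -0.45, "ty": -0.353, "tz": 0.03, "ax": 0, "ay": 0, "az": 0, "claw": 1},
    {"tx": -0.45, "ty": -0.353, "tz": 0.03, "ax": 0, "ay": 0, "az": 0, "claw": 1},
    {"tx": -0.45, "ty": -0.353, "tz": 0.03, "ax": 0, "ay": 0, "az": 0, "claw": 1}
  ],
  "force": 40
}}

```text
clock: 2.15
position: [0.5783, 0.093, 0.2128]
orientation: [180.0, 0.0, 166.3]
contact_force: [0.6, 0.5, 1.1]
finger_gap: 0.0858
finger_force: 0.0
```

Run:
```python
from h import *
o=manip.get_obs(); print(o["clock"],o["q"].round(1),o["position"],o["orientation"])
c=manip.read_camera("wrist"); cv2.imwrite("pics/w2.png",c["image"]); print(c["position"],c["attitude"])
np.savez("wrist.npz",I=c["image"],z=c["range_z"])
h,w=c["range_z"].shape; f=h/2/np.tan(np.radians(c["vertical_fov"])/2)
u,v=np.meshgrid(np.arange(w)-c["cx"],np.arange(h)-c["cy"]); r=np.hypot(u,v)+1e-9; th=r/f
z=c["range_z"]; P=np.stack([np.tan(th)*u/r*z,-np.tan(th)*v/r*z,-z],-1)@rot(c).T+c["position"]
hsv=cv2.cvtColor(c["image"],cv2.COLOR_BGR2HSV)
near=np.hypot(P[...,0]-.578,P[...,1]-.0915)<.05
m=near&(P[...,2]>.085)&(P[...,2]<.106)&(hsv[...,1]>100); print(m.sum())
if m.sum()>5: print(cv2.minAreaRect(P[m][:,:2].astype(np.float32)*1000),np.median(P[m],0))
m=near&(abs(P[...,2]-.06)<.004); print(m.sum()); 
if m.sum()>5: print(cv2.minAreaRect(P[m][:,:2].astype(np.float32)*1000))
m=(np.hypot(P[...,0]-.5525,P[...,1]+.0125)<.04)&(abs(P[...,2]-.1365)<.003); print(m.sum())
if m.sum()>5: print(cv2.minEnclosingCircle(P[m][:,:2].astype(np.float32)*1000),np.median(P[m],0))
```

```text
2.15 [-39.2  13.5  30.4  96.8  -7.2  71.6  69. ] [0.57829955 0.09295447 0.21280008] [1.79963177e+02 5.36708704e-03 1.66302260e+02]
[0.4990284  0.11173216 0.34590538] [-1.85279190e+01 -1.66579064e-02  7.62999071e+01]
441
((577.7322998046875, 90.51612091064453), (7.970656394958496, 34.140811920166016), 68.73192596435547) [0.5747013  0.09130055 0.10121878]
4155
((577.7265014648438, 92.56005096435547), (66.3964614868164, 63.93360900878906), 76.36663818359375)
2711
((551.4746704101562, -12.965542793273926), 24.54807472229004) [ 0.55056428 -0.0109226   0.13791284]
```

View pics/w2.png

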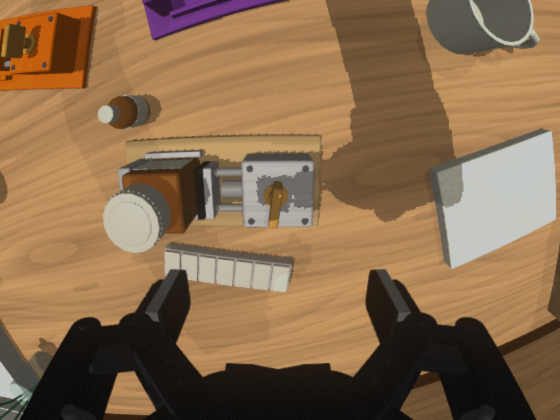

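Key axis is at (0.5777, 0.0908), with the wing's long axis at 158.7°, so the key starts near 0.13 rad. The wrist joint has about 200° in the winding direction. I'll align, descend and grip.

>>> {"name": "move_arm", "arguments": {
  "increments": [
    {"tx": 0, "ty": -0.0018, "tz": 0.02, "ax": 0, "ay": 0, "az": 7.5, "claw": 1},
    {"tx": 0, "ty": -0.0018, "tz": 0.045, "ax": 0, "ay": 0, "az": 7.5, "claw": 0.8},
    {"tx": 0, "ty": -0.0018, "tz": 0.07, "ax": 0, "ay": 0, "az": 7.5, "claw": 0.6},
    {"tx": 0, "ty": -0.0018, "tz": 0.095, "ax": 0, "ay": 0, "az": 7.5, "claw": 0.5},
    {"tx": 0, "ty": -0.0018, "tz": 0.115, "ax": 0, "ay": 0, "az": 7.5, "claw": 0.5},
    {"tx": 0, "ty": -0.0018, "tz": 0.13, "ax": 0, "ay": 0, "az": 7.5, "claw": 0.5},
    {"tx": 0, "ty": -0.0018, "tz": 0.13, "ax": 0, "ay": 0, "az": 7.5, "claw": 0.5},
    {"tx": 0, "ty": -0.0018, "tz": 0.13, "ax": 0, "ay": 0, "az": 7.5, "claw": 0.5}
  ],
  "force": 40
}}

```text
clock: 3.2
position: [0.5787, 0.0901, 0.0832]
orientation: [180.0, 0.1, 158.7]
contact_force: [-0.1, -0.3, -0.2]
finger_gap: 0.0423
finger_force: 0.0
```

>>> {"name": "move_arm", "arguments": {
  "increments": [
    {"tx": 0.001, "ty": 0, "tz": 0, "ax": 0, "ay": 0, "az": 0, "claw": 0.2},
    {"tx": 0.001, "ty": 0, "tz": 0, "ax": 0, "ay": 0, "az": 0, "claw": 0},
    {"tx": 0.001, "ty": 0, "tz": 0, "ax": 0, "ay": 0, "az": 0, "claw": 0},
    {"tx": 0.001, "ty": 0, "tz": 0, "ax": 0, "ay": 0, "az": 0, "claw": 0},
    {"tx": 0.001, "ty": 0, "tz": 0, "ax": 0, "ay": 0, "az": 0, "claw": 0},
    {"tx": 0.001, "ty": 0, "tz": 0, "ax": 0, "ay": 0, "az": 0, "claw": 0}
  ],
  "force": 40
}}

```text
clock: 3.95
position: [0.5778, 0.0911, 0.083]
orientation: [179.9, 0.0, 158.7]
contact_force: [0.6, 3.0, 7.1]
finger_gap: 0.0073
finger_force: 39.5
```

>>> {"name": "move_arm", "arguments": {
  "increments": [
    {"tx": 0, "ty": 0, "tz": 0, "ax": 0, "ay": 0, "az": 8, "claw": 0},
    {"tx": 0, "ty": 0, "tz": 0, "ax": 0, "ay": 0, "az": 16, "claw": 0},
    {"tx": 0, "ty": 0, "tz": 0, "ax": 0, "ay": 0, "az": 24, "claw": 0},
    {"tx": 0, "ty": 0, "tz": 0, "ax": 0, "ay": 0, "az": 32, "claw": 0},
    {"tx": 0, "ty": 0, "tz": 0, "ax": 0, "ay": 0, "az": 40, "claw": 0},
    {"tx": 0, "ty": 0, "tz": 0, "ax": 0, "ay": 0, "az": 48, "claw": 0},
    {"tx": 0, "ty": 0, "tz": 0, "ax": 0, "ay": 0, "az": 56, "claw": 0},
    {"tx": 0, "ty": 0, "tz": 0, "ax": 0, "ay": 0, "az": 64, "claw": 0},
    {"tx": 0, "ty": 0, "tz": 0, "ax": 0, "ay": 0, "az": 72, "claw": 0},
    {"tx": 0, "ty": 0, "tz": 0, "ax": 0, "ay": 0, "az": 80, "claw": 0},
    {"tx": 0, "ty": 0, "tz": 0, "ax": 0, "ay": 0, "az": 88, "claw": 0},
    {"tx": 0, "ty": 0, "tz": 0, "ax": 0, "ay": 0, "az": 96, "claw": 0},
    {"tx": 0, "ty": 0, "tz": 0, "ax": 0, "ay": 0, "az": 100, "claw": 0},
    {"tx": 0, "ty": 0, "tz": 0, "ax": 0, "ay": 0, "az": 100, "claw": 0}
  ],
  "force": 40
}}

```text
clock: 5.7
position: [0.5779, 0.0911, 0.083]
orientation: [180.0, -0.1, 58.7]
contact_force: [1.1, 4.2, 6.6]
finger_gap: 0.0073
finger_force: 39.5
```

Run:
```python
from h import *
o=manip.get_obs(); print(o["q"].round(1),o["wrist_torque"].round(3),o["contact_force"].round(1))
```

```text
[-53.5  26.3  50.4 105.4 -23.5  59.3 -25. ] [ 0.773 -0.094 -0.   ] [1.1 4.2 6.6]
```

>>> {"name": "move_arm", "arguments": {
  "increments": [
    {"tx": 0, "ty": 0, "tz": 0, "ax": 0, "ay": 0, "az": 8, "claw": 0},
    {"tx": 0, "ty": 0, "tz": 0, "ax": 0, "ay": 0, "az": 16, "claw": 0},
    {"tx": 0, "ty": 0, "tz": 0, "ax": 0, "ay": 0, "az": 24, "claw": 0},
    {"tx": 0, "ty": 0, "tz": 0, "ax": 0, "ay": 0, "az": 32, "claw": 0},
    {"tx": 0, "ty": 0, "tz": 0, "ax": 0, "ay": 0, "az": 40, "claw": 0},
    {"tx": 0, "ty": 0, "tz": 0, "ax": 0, "ay": 0, "az": 48, "claw": 0},
    {"tx": 0, "ty": 0, "tz": 0, "ax": 0, "ay": 0, "az": 56, "claw": 0},
    {"tx": 0, "ty": 0, "tz": 0, "ax": 0, "ay": 0, "az": 60, "claw": 0},
    {"tx": 0, "ty": 0, "tz": 0, "ax": 0, "ay": 0, "az": 60, "claw": 0}
  ],
  "force": 40
}}

```text
clock: 6.82
position: [0.578, 0.091, 0.083]
orientation: [-180.0, -0.1, -1.3]
contact_force: [0.4, 4.5, 6.5]
finger_gap: 0.0074
finger_force: 40.0
```

Run:
```python
from h import *
o=manip.get_obs(); print(o["q"].round(1),o["wrist_torque"].round(3),o["contact_force"].round(1))
```

```text
[-62.   33.5  64.1 105.7 -34.   62.7 -76.4] [ 0.776 -0.098  0.017] [0.4 4.5 6.5]
```

>>> {"name": "move_arm", "arguments": {
  "increments": [
    {"tx": 0, "ty": 0, "tz": 0, "ax": 0, "ay": 0, "az": 8, "claw": 0},
    {"tx": 0, "ty": 0, "tz": 0, "ax": 0, "ay": 0, "az": 16, "claw": 0},
    {"tx": 0, "ty": 0, "tz": 0, "ax": 0, "ay": 0, "az": 24, "claw": 0},
    {"tx": 0, "ty": 0, "tz": 0, "ax": 0, "ay": 0, "az": 31, "claw": 0},
    {"tx": 0, "ty": 0, "tz": 0, "ax": 0, "ay": 0, "az": 35, "claw": 0},
    {"tx": 0, "ty": 0, "tz": 0, "ax": 0, "ay": 0, "az": 38, "claw": 0},
    {"tx": 0, "ty": 0, "tz": 0, "ax": 0, "ay": 0, "az": 40, "claw": 0},
    {"tx": 0, "ty": 0, "tz": 0, "ax": 0, "ay": 0, "az": 40, "claw": 0}
  ],
  "force": 40
}}

```text
clock: 7.82
position: [0.578, 0.0909, 0.0831]
orientation: [-179.9, -0.0, -41.3]
contact_force: [0.8, 2.4, 7.4]
finger_gap: 0.0075
finger_force: 48.7
```

Run:
```python
from h import *
o=manip.get_obs(); print(o["q"].round(1),o["wrist_torque"].round(3),o["contact_force"].round(1))
```

```text
[ -65.9   40.2   72.4  105.8  -42.1   66.7 -110.1] [ 0.664 -0.049  0.31 ] [0.8 2.4 7.4]
```

The key has turned 200° and wrist torque reached 0.31 N m, so it is against the stop. I'll release and rise.

>>> {"name": "move_arm", "arguments": {
  "increments": [
    {"tx": 0, "ty": 0, "tz": 0, "ax": 0, "ay": 0, "az": -1, "claw": 0},
    {"tx": 0, "ty": 0, "tz": 0, "ax": 0, "ay": 0, "az": -1, "claw": 0.3},
    {"tx": 0, "ty": 0, "tz": 0, "ax": 0, "ay": 0, "az": -1, "claw": 0.4},
    {"tx": 0, "ty": 0, "tz": 0, "ax": 0, "ay": 0, "az": -1, "claw": 0.5},
    {"tx": 0, "ty": 0, "tz": -0.03, "ax": 0, "ay": 0, "az": -1, "claw": 0.5},
    {"tx": 0, "ty": 0, "tz": -0.07, "ax": 0, "ay": 0, "az": -5, "claw": 0.8},
    {"tx": 0, "ty": 0, "tz": -0.11, "ax": 0, "ay": 0, "az": -12, "claw": 1},
    {"tx": 0, "ty": 0, "tz": -0.13, "ax": 0, "ay": 0, "az": -20, "claw": 1},
    {"tx": 0, "ty": 0, "tz": -0.13, "ax": 0, "ay": 0, "az": -28, "claw": 1},
    {"tx": 0, "ty": 0, "tz": -0.13, "ax": 0, "ay": 0, "az": -28, "claw": 1},
    {"tx": 0, "ty": 0, "tz": -0.13, "ax": 0, "ay": 0, "az": -28, "claw": 1}
  ],
  "force": 40
}}

```text
clock: 9.2
position: [0.5769, 0.0902, 0.212]
orientation: [180.0, 0.0, -13.5]
contact_force: [-0.4, 0.0, -0.0]
finger_gap: 0.0855
finger_force: 0.0
```

```bash
cat > w.py <<'E'
from h import *
import sys
o=manip.get_obs(); print(o["clock"],o["q"].round(1),o["position"].round(4),o["orientation"].round(1),o["contact_force"].round(1))
c=manip.read_camera("wrist"); cv2.imwrite(sys.argv[1],c["image"])
h,w=c["range_z"].shape; f=h/2/np.tan(np.radians(c["vertical_fov"])/2)
u,v=np.meshgrid(np.arange(w)-c["cx"],np.arange(h)-c["cy"]); r=np.hypot(u,v)+1e-9; th=r/f
z=c["range_z"]; Pw=np.stack([np.tan(th)*u/r*z,-np.tan(th)*v/r*z,-z],-1)@rot(c).T+c["position"]
L=[("wrist",c,Pw)]
for n in("scene","side"):
    c=manip.read_camera(n); L.append((n,c,pts(c)))
for n,c,P in L:
    hsv=cv2.cvtColor(c["image"],cv2.COLOR_BGR2HSV)
    m=(np.hypot(P[...,0]-.578,P[...,1]-.0915)<.05)&(P[...,2]>.085)&(P[...,2]<.106)&(hsv[...,1]>100)
    print(n,"key",m.sum(),cv2.minAreaRect(P[m][:,:2].astype(np.float32)*1000) if m.sum()>5 else "")
    m=(np.hypot(P[...,0]-.5525,P[...,1]+.0145)<.04)&(abs(P[...,2]-.1365)<.003)&(hsv[...,1]<90)
    print("  cap",m.sum(),cv2.minEnclosingCircle(P[m][:,:2].astype(np.float32)*1000) if m.sum()>5 else "")
E
python3 w.py pics/w3.png
```

```text
9.2 [-69.   27.   73.7  98.2 -26.7  75.4 -93.3] [0.5769 0.0902 0.212 ] [180.    0.  -13.5] [-0.4  0.  -0. ]
wrist key 489 ((578.2218017578125, 90.44137573242188), (8.174358367919922, 33.98606872558594), 49.37138366699219)
  cap 2715 ((551.8394775390625, -15.008017539978027), 24.782817840576172)
scene key 98 ((579.5364990234375, 89.83399963378906), (7.700029373168945, 27.867265701293945), 49.3383903503418)
  cap 312 ((551.5128173828125, -15.142908096313477), 24.240049362182617)
side key 91 ((576.911865234375, 94.21115112304688), (8.764571189880371, 35.728294372558594), 47.59370422363281)
  cap 236 ((550.9343872070312, -12.922837257385254), 25.60997200012207)
```

View pics/w3.png

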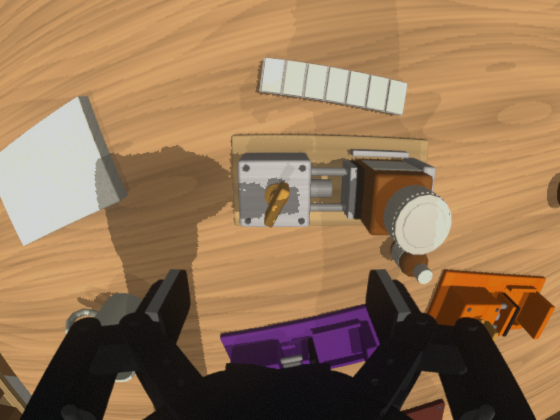

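The key wing is now at -40.6°, so it is fully wound (about 3.6 rad), and the bottle shifted about 2 mm. The cap centre at (0.5518, -0.0148) agrees across all three cameras. I'll move over the cap and descend.

>>> {"name": "move_arm", "arguments": {
  "increments": [
    {"tx": 0, "ty": 0.025, "tz": 0, "ax": 0, "ay": 0, "az": 0, "claw": 1},
    {"tx": 0, "ty": 0.05, "tz": 0, "ax": 0, "ay": 0, "az": 0, "claw": 1},
    {"tx": 0, "ty": 0.08, "tz": 0, "ax": 0, "ay": 0, "az": 0, "claw": 1},
    {"tx": 0, "ty": 0.1, "tz": 0, "ax": 0, "ay": 0, "az": 0, "claw": 1},
    {"tx": 0, "ty": 0.108, "tz": 0, "ax": 0, "ay": 0, "az": 0, "claw": 1},
    {"tx": 0, "ty": 0.108, "tz": 0.02, "ax": 0, "ay": 0, "az": 0, "claw": 1},
    {"tx": 0, "ty": 0.108, "tz": 0.04, "ax": 0, "ay": 0, "az": 0, "claw": 1},
    {"tx": 0, "ty": 0.108, "tz": 0.04, "ax": 0, "ay": 0, "az": 0, "claw": 1}
  ],
  "force": 40
}}

```text
clock: 10.35
position: [0.5512, -0.014, 0.17]
orientation: [179.9, 0.2, -13.2]
contact_force: [0.5, 0.7, 1.0]
finger_gap: 0.0852
finger_force: 0.0
```

Run:
```python
from h import *
o=manip.get_obs(); print(o["q"].round(1),o["position"].round(4),o["orientation"].round(1),o["contact_force"].round(1))
```

```text
[-61.3  23.5  72.5 105.4 -23.9  69.1 -84.5] [ 0.5512 -0.014   0.17  ] [179.9   0.2 -13.2] [0.5 0.7 1. ]
```

>>> {"name": "move_arm", "arguments": {
  "increments": [
    {"tx": 0.0008, "ty": 0.0005, "tz": 0.02, "ax": 0, "ay": 0, "az": 0, "claw": 1},
    {"tx": 0.0008, "ty": 0.0005, "tz": 0.04, "ax": 0, "ay": 0, "az": 0, "claw": 1},
    {"tx": 0.0008, "ty": 0.0005, "tz": 0.05, "ax": 0, "ay": 0, "az": 0, "claw": 0.9},
    {"tx": 0.0008, "ty": 0.0005, "tz": 0.05, "ax": 0, "ay": 0, "az": 0, "claw": 0.8},
    {"tx": 0.0008, "ty": 0.0005, "tz": 0.05, "ax": 0, "ay": 0, "az": 0, "claw": 0.7},
    {"tx": 0.0008, "ty": 0.0005, "tz": 0.05, "ax": 0, "ay": 0, "az": 0, "claw": 0.6},
    {"tx": 0.0008, "ty": 0.0005, "tz": 0.05, "ax": 0, "ay": 0, "az": 0, "claw": 0.5},
    {"tx": 0.0008, "ty": 0.0005, "tz": 0.05, "ax": 0, "ay": 0, "az": 0, "claw": 0.4},
    {"tx": 0.0008, "ty": 0.0005, "tz": 0.05, "ax": 0, "ay": 0, "az": 0, "claw": 0.4},
    {"tx": 0.0008, "ty": 0.0005, "tz": 0.05, "ax": 0, "ay": 0, "az": 0, "claw": 0.4}
  ],
  "force": 40
}}

```text
clock: 11.6
position: [0.5533, -0.0154, 0.1226]
orientation: [-180.0, -0.0, -13.3]
contact_force: [1.5, 1.0, 4.9]
finger_gap: 0.0474
finger_force: 40.5
```

```bash
python3 w.py pics/w4.png
```

```text
11.6 [-57.6  26.5  68.6 108.1 -27.5  64.3 -81.9] [ 0.5533 -0.0154  0.1226] [-180.    -0.   -13.3] [1.5 1.  4.9]
wrist key 966 ((578.18115234375, 89.6453628540039), (8.49333381652832, 34.41321563720703), 49.60174560546875)
  cap 8031 ((559.4898681640625, -17.230812072753906), 36.582176208496094)
scene key 110 ((579.580810546875, 90.23786926269531), (8.956439018249512, 31.476381301879883), 52.10546112060547)
  cap 131 ((557.8521118164062, -12.324211120605469), 31.810443878173828)
side key 96 ((576.7958984375, 94.03041076660156), (10.433574676513672, 34.11315155029297), 52.151832580566406)
  cap 119 ((551.70361328125, -7.76866340637207), 32.4996337890625)
```

View pics/w4.png

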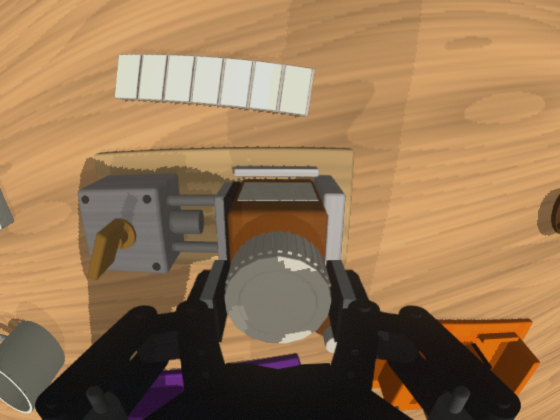

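The cap is held centrally between the pads (gap 47 mm). I'll press down.

>>> {"name": "move_arm", "arguments": {
  "increments": [
    {"tx": 0, "ty": 0, "tz": 0, "ax": 0, "ay": 0, "az": 0, "claw": 0.4},
    {"tx": 0, "ty": 0, "tz": 0.002, "ax": 0, "ay": 0, "az": 0, "claw": 0.4},
    {"tx": 0, "ty": 0, "tz": 0.004, "ax": 0, "ay": 0, "az": 0, "claw": 0.4},
    {"tx": 0, "ty": 0, "tz": 0.006, "ax": 0, "ay": 0, "az": 0, "claw": 0.4},
    {"tx": 0, "ty": 0, "tz": 0.006, "ax": 0, "ay": 0, "az": 0, "claw": 0.4},
    {"tx": 0, "ty": 0, "tz": 0.006, "ax": 0, "ay": 0, "az": 0, "claw": 0.4}
  ],
  "force": 60
}}

```text
clock: 12.5
position: [0.5534, -0.0155, 0.1167]
orientation: [-180.0, -0.0, -13.3]
contact_force: [0.3, 1.3, 7.8]
finger_gap: 0.0464
finger_force: 61.0
```

```bash
cat > z.py <<'E'
from h import *
o=manip.get_obs(); print(o["q"].round(1),o["position"].round(4),o["contact_force"].round(1),o["wrist_torque"].round(2))
for n in("scene","side"):
    c=manip.read_camera(n);P=pts(c);hsv=cv2.cvtColor(c["image"],cv2.COLOR_BGR2HSV)
    m=(np.hypot(P[...,0]-.5525,P[...,1]+.0145)<.02)&(P[...,2]>.1)&(P[...,2]<.22)&(hsv[...,1]<90)&(hsv[...,2]>110)
    print(n,m.sum(),np.percentile(P[m][:,2],[10,25,50,75]).round(4) if m.sum()>5 else "")
E
python3 z.py
```

```text
[-57.2  26.9  68.1 108.4 -28.   63.7 -81.5] [ 0.5534 -0.0155  0.1167] [0.3 1.3 7.8] [ 0.38 -0.19  0.06]
scene 54 [0.1287 0.1292 0.1299 0.1305]
side 4
```

The cap top dropped from 0.1363 to about 0.1299, so it is pressed roughly 6.5 mm at 7.8 N. I'll twist anticlockwise while it is pressed.

>>> {"name": "move_arm", "arguments": {
  "increments": [
    {"tx": 0, "ty": 0, "tz": 0.0005, "ax": 0, "ay": 0, "az": -4, "claw": 0.4},
    {"tx": 0, "ty": 0, "tz": 0.0005, "ax": 0, "ay": 0, "az": -9, "claw": 0.4},
    {"tx": 0, "ty": 0, "tz": 0.0005, "ax": 0, "ay": 0, "az": -14, "claw": 0.4},
    {"tx": 0, "ty": 0, "tz": 0.0005, "ax": 0, "ay": 0, "az": -19, "claw": 0.4},
    {"tx": 0, "ty": 0, "tz": 0.0005, "ax": 0, "ay": 0, "az": -24, "claw": 0.4},
    {"tx": 0, "ty": 0, "tz": 0.0005, "ax": 0, "ay": 0, "az": -29, "claw": 0.4},
    {"tx": 0, "ty": 0, "tz": 0.0005, "ax": 0, "ay": 0, "az": -34, "claw": 0.4},
    {"tx": 0, "ty": 0, "tz": 0.0005, "ax": 0, "ay": 0, "az": -39, "claw": 0.4},
    {"tx": 0, "ty": 0, "tz": 0.0005, "ax": 0, "ay": 0, "az": -44, "claw": 0.4},
    {"tx": 0, "ty": 0, "tz": 0.0005, "ax": 0, "ay": 0, "az": -49, "claw": 0.4},
    {"tx": 0, "ty": 0, "tz": 0.0005, "ax": 0, "ay": 0, "az": -54, "claw": 0.4},
    {"tx": 0, "ty": 0, "tz": 0.0005, "ax": 0, "ay": 0, "az": -59, "claw": 0.4},
    {"tx": 0, "ty": 0, "tz": 0.0005, "ax": 0, "ay": 0, "az": -63, "claw": 0.4},
    {"tx": 0, "ty": 0, "tz": 0.0005, "ax": 0, "ay": 0, "az": -67, "claw": 0.4},
    {"tx": 0, "ty": 0, "tz": 0.0005, "ax": 0, "ay": 0, "az": -67, "claw": 0.4},
    {"tx": 0, "ty": 0, "tz": 0.0005, "ax": 0, "ay": 0, "az": -67, "claw": 0.4}
  ],
  "force": 60
}}

```text
clock: 14.6
position: [0.5529, -0.0135, 0.116]
orientation: [-179.9, -0.1, 53.8]
contact_force: [-1.6, 6.2, 10.5]
finger_gap: 0.0464
finger_force: 61.2
```

```bash
python3 z.py
```

```text
[-46.9  19.3  52.2 108.1 -17.6  61.  -23.7] [ 0.5529 -0.0135  0.116 ] [-1.6  6.2 10.5] [1.57 0.39 0.05]
scene 241 [0.1272 0.1283 0.129  0.1299]
side 32 [0.1279 0.1288 0.1301 0.1311]
```

>>> {"name": "move_arm", "arguments": {
  "increments": [
    {"tx": 0, "ty": 0, "tz": -0.003, "ax": 0, "ay": 0, "az": 0, "claw": 0.4},
    {"tx": 0, "ty": 0, "tz": -0.006, "ax": 0, "ay": 0, "az": 0, "claw": 0.4},
    {"tx": 0, "ty": 0, "tz": -0.009, "ax": 0, "ay": 0, "az": 0, "claw": 0.4},
    {"tx": 0, "ty": 0, "tz": -0.012, "ax": 0, "ay": 0, "az": 0, "claw": 0.4},
    {"tx": 0, "ty": 0, "tz": -0.012, "ax": 0, "ay": 0, "az": 0, "claw": 0.4}
  ],
  "force": 60
}}

```text
clock: 15.32
position: [0.5523, -0.0136, 0.1271]
orientation: [-179.9, -0.0, 53.8]
contact_force: [1.1, 6.0, 0.1]
finger_gap: 0.0466
finger_force: 62.4
```

```bash
python3 z.py
```

```text
[-47.5  18.4  52.8 107.6 -16.6  62.2 -24.4] [ 0.5523 -0.0136  0.1271] [1.1 6.  0.1] [ 1.35 -0.17  0.03]
scene 235 [0.1388 0.1395 0.1403 0.141 ]
side 30 [0.1388 0.1392 0.1406 0.1419]
```

The cap is free: it is 4 mm above rest with no pull. I'll lift straight to about 50 mm.

>>> {"name": "move_arm", "arguments": {
  "increments": [
    {"tx": 0, "ty": 0, "tz": -0.005, "ax": 0, "ay": 0, "az": 0, "claw": 0.4},
    {"tx": 0, "ty": 0, "tz": -0.01, "ax": 0, "ay": 0, "az": 0, "claw": 0.4},
    {"tx": 0, "ty": 0, "tz": -0.016, "ax": 0, "ay": 0, "az": 0, "claw": 0.4},
    {"tx": 0, "ty": 0, "tz": -0.022, "ax": 0, "ay": 0, "az": 0, "claw": 0.4},
    {"tx": 0, "ty": 0, "tz": -0.03, "ax": 0, "ay": 0, "az": 0, "claw": 0.4},
    {"tx": 0, "ty": 0, "tz": -0.038, "ax": 0, "ay": 0, "az": 0, "claw": 0.4},
    {"tx": 0, "ty": 0, "tz": -0.044, "ax": 0, "ay": 0, "az": 0, "claw": 0.4},
    {"tx": 0, "ty": 0, "tz": -0.046, "ax": 0, "ay": 0, "az": 0, "claw": 0.4},
    {"tx": 0, "ty": 0, "tz": -0.046, "ax": 0, "ay": 0, "az": 0, "claw": 0.4},
    {"tx": 0, "ty": 0, "tz": -0.046, "ax": 0, "ay": 0, "az": 0, "claw": 0.4},
    {"tx": 0, "ty": 0, "tz": -0.046, "ax": 0, "ay": 0, "az": 0, "claw": 0.4},
    {"tx": 0, "ty": 0, "tz": -0.046, "ax": 0, "ay": 0, "az": 0, "claw": 0.4}
  ],
  "force": 60
}}

```text
clock: 16.92
position: [0.5529, -0.0156, 0.1737]
orientation: [-180.0, 0.0, 53.7]
contact_force: [0.5, 0.5, -0.4]
finger_gap: 0.0465
finger_force: 62.6
```

```bash
python3 z.py; python3 -c "
from h import *
c=manip.read_camera('scene');cv2.imwrite('pics/s5.png',cv2.resize(c['image'][120:320,140:420],None,fx=2.5,fy=2.5))"
```

```text
[-49.6  15.   54.6 104.8 -13.2  67.  -27.1] [ 0.5529 -0.0156  0.1737] [ 0.5  0.5 -0.4] [-0.04  0.01 -0.01]
scene 280 [0.1335 0.1857 0.1865 0.1874]
side 31 [0.1851 0.1867 0.1876 0.1886]
```

View pics/s5.png

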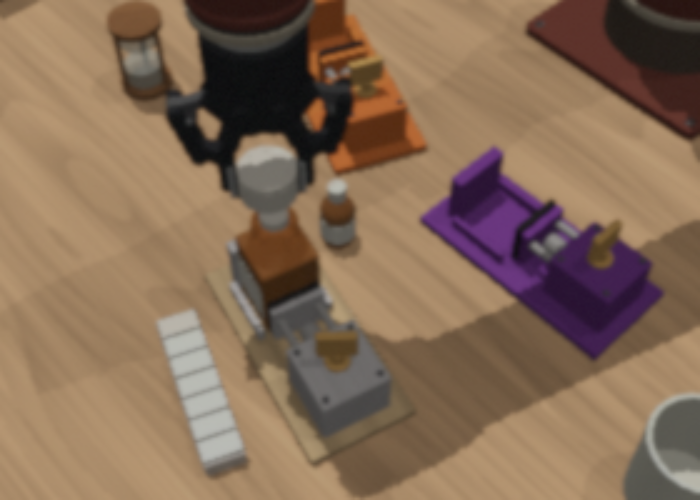

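The picture shows the cap held level above the open neck, the bottle clamped upright, the key still wound and the bystanders in place. The cap top is at 0.187, 50 mm above where it sat. I'll hand in.

```bash
python3 -c "
from rig import manip
print(manip.close_job())"
```

```text
the job is handed in; nothing more can be done
None
```

The job is handed in (no verdict was returned): the key is wound to its stop and the bottle clamped upright; the cap is off and held level and still about 5 cm above its seat, over the bottle, with the nearby bystanders seen in place.

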